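# Load the spice mill and hold its bayonet lid at the pulse position

### The arm

A 6-joint arm with a two-finger parallel gripper is mounted at the origin on the work surface. World frame = base frame: x ahead of the robot, y to its left, z up, the work surface at z = 0. Lengths are in m, angles in rad, forces in N, time in s.
With the tool pointing down it reaches from about 0.375 to 0.825 m from the base axis. Payload 5.5 kg.
Tool frame: the origin (TCP) lies midway between the tips of the shut fingers; the grasp point (between the pads) lies 19 mm behind it; z points along the fingers, y is the line along which they close (so a half turn about z gives the same grasp; the last joint's range is limited). The gripper opens to 85 mm and grips with 20 to 120 N. Pads are 22 mm wide; open, the fingers measure 114 mm over their backs; the gripper's body (76 mm by 85 mm) begins 54 mm behind the grasp point. The pads swing forward as they close: fully open they stand 13 mm farther back than shut.
Start: joints at [1.27, 0.314, -0.047, 1.21, 0, 1.571], TCP at [0.178, 0.573, 0.231] pointing down, gripper open.
Joint ranges: [-2.67, 2.67], [-0.69, 1.73], [-1.03, 1.25], [-2.08, 2.16], [-1.42, 1.45], [-3.14, 3.14]. Speed limits (rad/s): [2.39, 2.39, 3.01, 3.14, 3.14, 3.14].

### API

Orientations are given as a unit quaternion [x, y, z, w].
In Python, from plant import env gives the robot as it stands.
- The arm moves only by the tool drive_tool, never from a script. Its argument "commands" is a list of rows, each a list of 3 entries, a list of its own where there are three numbers: the closure, from 0 (fully open) to 1 (shut), then the shift along the tool's x, y, z in mm, then the turn about the tool's z in degrees. A call has 1 to 10 rows; each row is the pose to reach, as a shift and turn from the pose commanded when the call began, along the tool's axes at that moment; what a row does not reach only later rows make up. A row lasts 1/8 s, in which the tool goes at most 62.5 mm and 10.7 degrees, less where a joint would pass 70% of its speed; a pose out of reach is approached as far as the arm can. A call with a gripper value outside its range is refused whole. The fingers move at their own pace and stop on an object; "grip_force" is the grip in N (left out, the last holds). Time passes only in rows, so rows that repeat a pose let the fingers close. It gives the time, the measured TCP pose, the force, the opening and the grip force at its end, in the units of the state.
- env.get_state(): the state, without advancing time (a new reading comes with each control period).
- env.snapshot(name): name is "scene" or "side" or "wrist"; returns (picture, depth): 480x640x3 uint8, red, green, blue; 480x640 float32, m along the optical axis (not along the pixel's ray), 0 where there is no reading.
- env.get_calibration(name): a dict with "mtx" (3x3 intrinsics, pixels), "R" (3x3) and "t" (3): a world point X has camera coordinates R X + t. Camera axes: x right, y down, z forward; pixel columns grow to the right and rows downward; lengths in m; the calibration is good to about 2 mm. A picture is of the moment at which its call begins: read the wrist's pose just before it. get_calibration takes no time and is no camera call; for the wrist camera it gives the pose at the moment of the call.
- env.finish_job(): hands the job in; it is judged then, once.
The state is a dict: "time": time; "q": joint angles; "joint_velocities": joint speeds; "joint_efforts": joint torques, N m; "ee_pos": TCP position; "ee_rot": TCP orientation; "wrist_force": force on the tool from outside, world axes, zero at the start; "torque": the same for the moment, N m; "grip_width": finger opening in m; "finger_force": force on a finger pad.
Only numpy, scipy, OpenCV 4.12 (cv2) and the standard library are available. Lean on these libraries where they do the work, as an engineer would, in place of code of your own. Each camera call takes 0.05 s, during which the arm holds its last target. There are 200 camera calls.

### The job

Load the spice mill: stand the wide cartridge in the wide well first, then the slim cartridge in the slim well. Then take the mill's lid off the lunch plate by its bar, drop its four feet through the bayonet slots until the flange lies on the collar, twist it clockwise to the half-way mark, never as far as the lock click, and finish while still gripping the lid and holding it there against the spring. Don't knock the other things on the counter about.

Things in the scene. Friction and masses are not known exactly. Their poses are not given: they have to be found in the camera images.
- mill_seat (a point): Spice mill, fixed: dark steel base 164 mm across, 58 high, bearing a bright steel collar 132 across, its top 80 above the counter. Point: centre of the collar's top; z up, x from the wide well to the slim one. The opening is 106 across with four bayonet slots on +x, +y, -x, -y, each about 21 wide, out to 122 across. In it, level with the top, a white block (80 by 42) with the wells
- well_wide (a point): Centre of the mouth of the wide well (well one): a round blind hole 31 mm across and 18 mm deep in the mill's white block, level with the collar's top. Axes as mill_seat. The two wells' centres are 40 mm apart along x, so fingers closing along y keep clear of the neighbour
- well_slim (a point): Centre of the mouth of the slim well (well two): a round blind hole 21 mm across and 18 mm deep in the same block; otherwise as the wide well
- wide_mid (a point): Wide spice cartridge: plain white cylinder 28 mm across, 50 mm tall, about 50 g, standing upright on the counter. Point: its centre, half-way up; z up. Seated in its well it stands 32 mm out of it
- slim_mid (a point): Slim spice cartridge: plain white cylinder 18 mm across, 50 mm tall, about 30 g, standing upright on the counter. Point: its centre, half-way up; z up. Seated in its well it stands 32 mm out of it
- lid_grip (a point): Bayonet lid of the mill, standing on the 6 mm thick flat steel lunch plate: hollow steel dome 100 mm across on a flat flange 124 across, about 200 g, with an upright black bar on top, 52 long, 14 thick, 28 tall, to turn it by. Point: centre of the bar, half-way up; y along the bar, x across it, z up. The dome's top is 14 mm below it, the flange's underside 57, the feet's undersides 70
- lid_rim (a point): Centre of the underside of the lid's flange; axes as lid_grip. Below it 13 mm legs with feet turned out (12 mm wide, to 58 mm from the axis) on +x, -x, +y, -y. With the bar along or square to mill_seat's x (any of 4 ways) the feet drop through the slots until this point meets mill_seat; turned clockwise from above they run under the collar's ledges and take the drive ring along
- drive (a joint): Sprung drive ring under the collar (rad): 0 at rest, growing as the lid turns it clockwise seen from above; 0.6 half-way, 1.2 at its end; the lock clicks from 1.0 on. The feet have about 0.07 rad of play each way before they move it. Its spring (0.03 N m at 0, 0.09 at 0.6) turns it and the lid back when let go
- pointer (a point): Tip of the small steel pointer that turns with the drive ring, 78 mm from the mill's axis at the collar's foot. It moves over three raised white marks on the base: start mark at +0.6 rad from mill_seat's x axis, broader half-way mark on the x axis, lock mark (a dot beside it) at -0.6 rad
- container_mid (a point): Bystander: round glass container with a pink silicone lid, 116 mm across, 67 mm tall; point 30 mm above its underside
- mug_mid (a point): Bystander: white mug, 80 mm across, 90 mm tall; point half-way up
- jar_mid (a point): Bystander: small glass jar with a steel cap, 52 mm across, 75 mm tall; point half-way up
- bowl_mid (a point): Bystander: blue ceramic bowl, 120 mm across, 50 mm tall; point half-way up
- shaker_mid (a point): Bystander: white shaker with a steel cap, 40 mm across, 85 mm tall; point half-way up
- spoon_grip (a point): Bystander: wooden spoon, 240 mm long, lying flat; point on its handle
Mind the look-alikes: they are no part of the job. Leave any yellow look-alike of the part that bears wide_mid alone.

How it is judged:
By the outcome, as a careful person would: the job done as asked, in the order asked, and still so for the second after the job is handed in, while the arm keeps its last pose, push and grip.
It also fails if it takes over 72 s, if anything falls off the work surface, if the arm or the gripper's body presses on something with over 40 N, if the wrist force passes 120 N, or if a joint passes its speed limit or range.

## Working session

There is one attempt and no reset: what is moved stays moved. The work goes in short steps, Python scripts to look and compute and a tool call to move; the robot and the scene stay as the last step left them, time stands still between calls to the robot, and variables do not carry over. Pictures are saved under pics/ and viewed, at most 10 in all, crops included, and the job is handed in when it is done.

Besides the shell and the picture viewer there is one more tool, called in YAML: its name, and indented under it one key for each argument. drive_tool: Moves the arm, as the interface text tells. Its arguments: {"type":"object","properties":{"commands":{"type":"array"},"grip_force":{"type":"number"}},"required":["commands"]}

```bash
mkdir -p pics; ls; python3 - <<'E'
from plant import env
import cv2,numpy as np
s=env.get_state();print({k:np.round(v,3).tolist() for k,v in s.items()})
for n in("scene","side"):
    p,d=env.snapshot(n);np.savez(f"pics/{n}0.npz",p=p,d=d)
    c=env.get_calibration(n);print(n,np.round(c["mtx"],1).tolist(),np.round(-c["R"].T@c["t"],3),np.round(c["R"],2).tolist())
    cv2.imwrite(f"pics/{n}0.png",p[:,:,::-1])
E
```

```text
pics
{'time': 0.0, 'q': [1.27, 0.314, -0.048, 1.21, -0.0, 1.571], 'joint_velocities': [0.001, 0.001, 0.001, -0.001, -0.001, 0.001], 'joint_efforts': [-0.001, -53.959, 33.975, 0.019, -0.0, 0.0], 'ee_pos': [0.178, 0.573, 0.23], 'ee_rot': [0.15, 0.989, -0.001, -0.0], 'wrist_force': [0.149, -0.194, -1.248], 'torque': [-0.091, -0.016, 0.019], 'finger_force': 0.0, 'grip_width': 0.086}
scene [[439.6, 0.0, 318.7], [0.0, 439.6, 243.5], [0.0, 0.0, 1.0]] [ 1.022 -0.503  0.847] [[0.74, 0.67, -0.02], [0.5, -0.58, -0.64], [-0.44, 0.47, -0.77]]
side [[500.6, 0.0, 321.7], [0.0, 500.6, 241.4], [0.0, 0.0, 1.0]] [ 0.358 -0.664  0.776] [[0.95, -0.31, 0.01], [-0.22, -0.69, -0.69], [0.22, 0.65, -0.72]]
```

View pics/scene0.png

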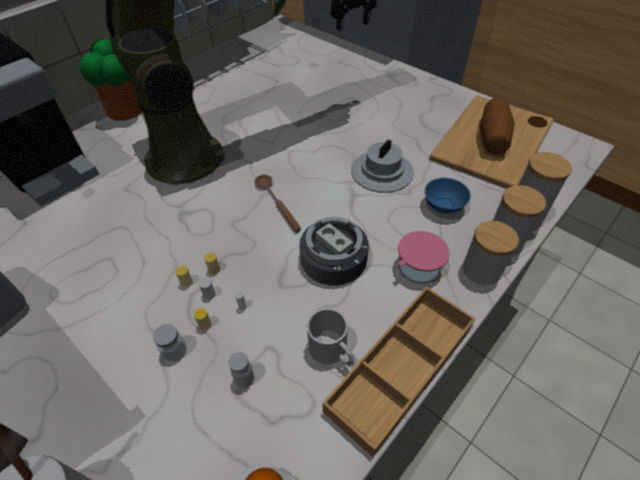

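View pics/side0.png

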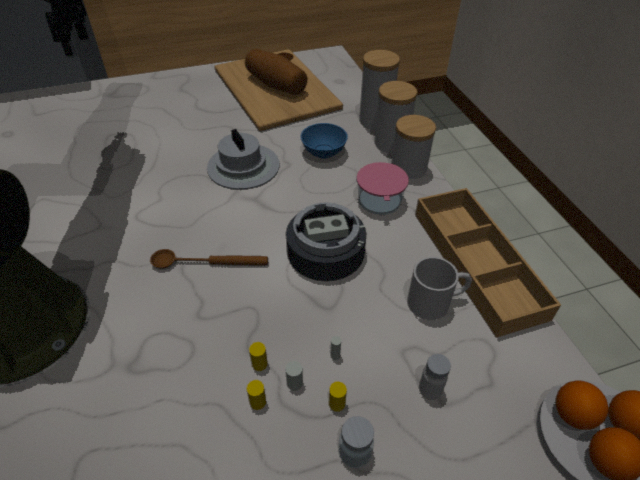

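Scene: the white cylinders are at (206,288), the wider, and (240,301), the slimmer. The yellow look-alikes are at (184,275), (211,263) and (202,318). The mill is at (334,250) and the lid on its plate at (383,160). In the side view the wide cartridge is at (294,376), the slim at (336,348), the mill at (326,240) and the lid at (240,155). The two white ones fit the description, so I'll confirm them in an enlarged crop.

```bash
cat > h.py <<'E'
import numpy as np,cv2
from plant import env
def load(n,k):
    f=np.load(f"pics/{n}{k}.npz");return f["p"],f["d"]
def cloud(d,c):
    v,u=np.indices(d.shape);K=c["mtx"]
    P=np.stack([(u-K[0,2])/K[0,0]*d,(v-K[1,2])/K[1,1]*d,d],-1)
    return (P-c["t"])@c["R"]
def ray(uv,z,c):
    w=c["R"].T@np.linalg.solve(c["mtx"],[uv[0],uv[1],1.]);o=-c["R"].T@c["t"]
    return o+w*(z-o[2])/w[2]
E
python3 - <<'E'
from h import *
px={"scene":dict(wide=(206,286),slim=(240,298),mill=(334,240),lid=(383,155)),"side":dict(wide=(294,372),slim=(336,345),mill=(326,228),lid=(240,148))}
tiles=[]
for n in("scene","side"):
    p,d=load(n,0);c=env.get_calibration(n);W=cloud(d,c)
    for o,(u,v) in px[n].items():
        zt={"wide":.05,"slim":.05,"mill":.08,"lid":.049}[o]
        r=ray((u,v),zt,c)
        h=np.hypot(W[...,0]-r[0],W[...,1]-r[1])<(.03 if zt==.05 else .09)
        z=W[...,2]
        if o in("wide","slim"): m=h&(z>.044)&(z<.06)
        elif o=="mill": m=h&(z>.074)&(z<.09)
        else: m=h&(z>.07)&(z<.12)
        q=W[m]; print(n,o,"ray",r.round(3),m.sum(), (np.median(q,0).round(4),q.min(0).round(4),q.max(0).round(4)) if m.sum() else "")
    a=dict(scene=[(165,245,90,90),(285,200,100,90)],side=[(235,325,120,90),(275,195,100,90)])[n]
    for x,y,w,hh in a:
        tiles.append(cv2.resize(cv2.convertScaleAbs(p[y:y+hh,x:x+w,::-1],alpha=1.5),(400,300),interpolation=cv2.INTER_CUBIC))
cv2.imwrite("pics/crop1.png",np.vstack([np.hstack(tiles[:2]),np.hstack(tiles[2:])]))
E
```

```text
scene wide ray [ 0.458 -0.269  0.05 ] 120 (array([ 0.4495, -0.2654,  0.0503]), array([ 0.4344, -0.2791,  0.0444]), array([ 0.4627, -0.2521,  0.0542]))
scene slim ray [ 0.538 -0.24   0.05 ] 54 (array([ 0.5315, -0.2374,  0.0505]), array([ 0.5211, -0.2455,  0.0442]), array([ 0.5382, -0.2275,  0.0538]))
scene mill ray [ 0.599 -0.002  0.08 ] 1174 (array([5.992e-01, 2.000e-04, 8.020e-02]), array([ 0.5266, -0.0626,  0.074 ]), array([0.6588, 0.0709, 0.0865]))
scene lid ray [0.479 0.351 0.049] 120 (array([0.4883, 0.3395, 0.0881]), array([0.4737, 0.3186, 0.07  ]), array([0.4953, 0.3714, 0.0933]))
side wide ray [ 0.448 -0.27   0.05 ] 236 (array([ 0.4482, -0.2648,  0.05  ]), array([ 0.4347, -0.2777,  0.0441]), array([ 0.4619, -0.2489,  0.0534]))
side slim ray [ 0.528 -0.244  0.05 ] 94 (array([ 0.5301, -0.2361,  0.0499]), array([ 0.5217, -0.244 ,  0.0442]), array([ 0.5401, -0.226 ,  0.053 ]))
side mill ray [ 0.59  -0.004  0.08 ] 1524 (array([5.936e-01, 3.000e-04, 7.980e-02]), array([ 0.5275, -0.0605,  0.074 ]), array([0.6584, 0.071 , 0.0843]))
side lid ray [0.489 0.351 0.049] 149 (array([0.4837, 0.3384, 0.0874]), array([0.4743, 0.3211, 0.0702]), array([0.4955, 0.3748, 0.094 ]))
```

View pics/crop1.png

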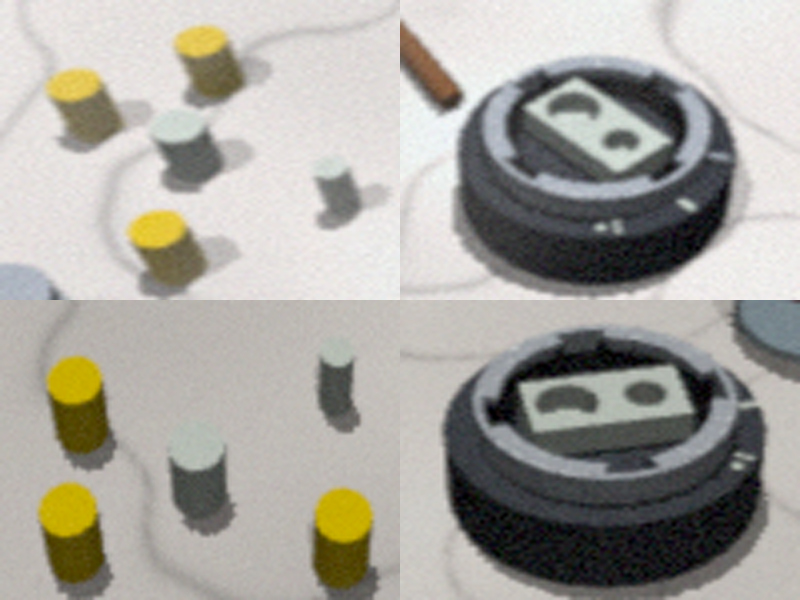

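The crop shows two white cylinders, the wide at crop (183,145) and the slim at (335,185), plus three yellow ones to leave alone. The mill's wells are clear: the wide is left and the slim is right in the side view. The half-way mark is beyond the slim well. Next I'll get the axes.

```bash
python3 - <<'E'
from h import *
from scipy.optimize import least_squares
def circ(q):
    f=lambda a:np.hypot(q[:,0]-a[0],q[:,1]-a[1])-a[2]
    return least_squares(f,[*q[:,:2].mean(0),.06],loss="soft_l1",f_scale=.002).x
for n in("scene","side"):
    p,d=load(n,0);c=env.get_calibration(n);W=cloud(d,c);z=W[...,2]
    r=np.hypot(W[...,0]-.593,W[...,1]-.005)
    hsv=cv2.cvtColor(p,cv2.COLOR_RGB2HSV)
    # collar region -> outer contour pixels cast on z=.08
    m=((r<.075)&(z>.07)&(z<.09)).astype(np.uint8)
    m=cv2.morphologyEx(m,cv2.MORPH_CLOSE,np.ones((3,3)))
    # white block
    R,G,B=[p[...,i].astype(int) for i in range(3)]
    b=((r<.046)&(p.min(-1)>105)&(G>=B)&(z>.07)).astype(np.uint8)
    cn=max(cv2.findContours(b,0,2)[0],key=cv2.contourArea)
    q=np.array([ray(x[0],.08,c)[:2] for x in cn])
    print(n,"block",cv2.minAreaRect((q*1000).astype(np.float32)),b.sum())
    pts=W[m>0];rr=np.hypot(pts[:,0]-.593,pts[:,1]-.005)
    print(" collar out",circ(pts[(rr>.062)&(rr<.07)]).round(4))
    # lid bar
    k=(np.hypot(W[...,0]-.485,W[...,1]-.345)<.05)&(z>.082)&(z<.1)
    q=W[k];print(" bar",cv2.minAreaRect((q[:,:2]*1000).astype(np.float32)),k.sum(),np.percentile(z[k],[50,95]))
    k=(np.hypot(W[...,0]-.485,W[...,1]-.345)<.08)&(z>.015)&(z<.07)
    q=W[k];print(" lid ext",q.min(0),q.max(0))
    # yellows
    y=((hsv[...,0]>20)&(hsv[...,0]<35)&(hsv[...,1]>150)&(z>.044)&(z<.06)).astype(np.uint8)
    nn,lab=cv2.connectedComponents(y)
    for i in range(1,nn):
        if (lab==i).sum()>40: print(" yellow",W[lab==i].mean(0).round(3))
    for o,(a,bb) in dict(wide=(.449,-.265),slim=(.5305,-.2365)).items():
        k=(np.hypot(W[...,0]-a,W[...,1]-bb)<.025)&(z>.046)&(z<.056); print(" ",o,circ(W[k]).round(4), (W[k].min(0)/2+W[k].max(0)/2).round(4))
E
```

```text
scene block ((592.5111083984375, 5.46702766418457), (41.40578079223633, 79.35405731201172), 84.27008819580078) 303
 collar out [0.5932 0.0039 0.0642]
 bar ((485.1537780761719, 344.8141174316406), (15.560956001281738, 54.07130432128906), 9.406229972839355) 85 [0.08996799 0.09290387]
 lid ext [0.42271132 0.28441349 0.01890142] [0.54651375 0.39839133 0.06949241]
 yellow [ 0.401 -0.212  0.051]
 yellow [ 0.382 -0.278  0.05 ]
 yellow [ 0.504 -0.322  0.05 ]
  wide [ 0.4484 -0.2655  0.0101] [ 0.4478 -0.2656  0.0501]
  slim [ 0.5306 -0.2373  0.0065] [ 0.5297 -0.2365  0.0501]
side block ((593.7384033203125, 7.229724884033203), (39.70417785644531, 77.74505615234375), 83.66146087646484) 315
 collar out [0.5928 0.0051 0.064 ]
 bar ((484.845458984375, 347.6724548339844), (14.571252822875977, 53.833194732666016), 9.72144603729248) 102 [0.08945286 0.09240716]
 lid ext [0.42400686 0.28581107 0.01775568] [0.54589065 0.3984944  0.06986419]
 yellow [ 0.401 -0.212  0.05 ]
 yellow [ 0.382 -0.278  0.05 ]
 yellow [ 0.504 -0.321  0.05 ]
  wide [ 0.448  -0.2641  0.01  ] [ 0.4483 -0.2633  0.0498]
  slim [ 0.5303 -0.2355  0.0066] [ 0.5309 -0.235   0.0495]
```

```bash
cat > go.py <<'E'
# usage: go.py x y z yawY_deg  -> tool shift (mm) and turn (deg) from the measured pose
import sys,numpy as np
from plant import env
from scipy.spatial.transform import Rotation as Rn
s=env.get_state();R=Rn.from_quat(s["ee_rot"]).as_matrix();p=np.array(s["ee_pos"])
yaw=np.degrees(np.arctan2(R[1,1],R[0,1]))
print("t",round(s["time"],2),"pos",p.round(4),"yaw",yaw.round(2),"q6",round(float(np.degrees(s["q"][5])),1),"tilt",R[:2,2].round(4),"w",round(s["grip_width"],4),"F",np.round(s["wrist_force"],1),"T",np.round(s["torque"],2))
a=[float(v) for v in sys.argv[1:]]
for i in range(0,len(a),4):
    print("shift",(1000*R.T@(np.array(a[i:i+3])-p)).round(1),"turn",round((yaw-a[i+3]+180)%360-180,1))
E
python3 go.py .45 .05 .25 45 .448 -.2645 .15 45
```

```text
t 0.1 pos [0.1776 0.5726 0.2305] yaw 72.76 q6 90.0 tilt [-0.0005 -0.0015] w 0.0851 F [ 0.3 -0.3  0.2] T [ 0.02  0.01 -0.  ]
shift [-415.  -418.4  -18.8] turn 27.8
shift [-506.3 -719.2   81.6] turn 27.8
```

drive_tool:
  commands:
    - [0.2, [-415, -418, -19], 27.8]
    - [0.35, [-415, -418, -19], 27.8]
    - [0.35, [-415, -418, -19], 27.8]
    - [0.35, [-415, -418, -19], 27.8]
    - [0.35, [-415, -418, -19], 27.8]
    - [0.35, [-415, -418, -19], 27.8]
    - [0.35, [-415, -418, -19], 27.8]
    - [0.35, [-415, -418, -19], 27.8]
    - [0.35, [-415, -418, -19], 27.8]
    - [0.35, [-415, -418, -19], 27.8]

```text
time: 1.35
ee_pos: [0.4511, 0.048, 0.2502]
ee_rot: [0.385, 0.923, -0.0, 0.0]
wrist_force: [-0.4, 0.3, 1.0]
grip_width: 0.0557
finger_force: 0.0
```

```bash
python3 go.py .448 -.2645 .15 45; python3 - <<'E'
from h import *
c=env.get_calibration("wrist");p,d=env.snapshot("wrist");np.savez("pics/wrist1.npz",p=p,d=d,R=c["R"],t=c["t"])
print((-c["R"].T@c["t"]).round(3),c["R"].round(2).tolist(),c["mtx"][0,0])
W=cloud(d,c)
for v in(60,240,420): print([W[v,u].round(3).tolist() for u in(60,320,580)])
E
```

```text
t 1.35 pos [0.4511 0.048  0.2502] yaw 44.76 q6 51.3 tilt [-0.0001 -0.0005] w 0.0557 F [-0.4  0.3  1. ] T [-0.01 -0.01 -0.03]
shift [-219.7 -222.2  100.3] turn -0.2
[0.404 0.095 0.392] [[0.71, 0.7, -0.0], [0.68, -0.68, 0.26], [0.18, -0.19, -0.97]] 356.2261586518331
[[0.162, -0.03, -0.002], [0.347, 0.154, -0.001], [0.519, 0.313, 0.04]]
[[0.269, -0.188, -0.001], [0.479, 0.022, -0.0], [0.691, 0.231, -0.002]]
[[0.405, 0.019, 0.332], [0.443, 0.056, 0.33], [0.48, 0.094, 0.331]]
```

drive_tool:
  commands:
    - [0.35, [-220, -222, 60], 0]
    - [0.35, [-220, -222, 60], 0]
    - [0.35, [-220, -222, 60], 0]
    - [0.35, [-220, -222, 60], 0]
    - [0.35, [-220, -222, 60], 0]
    - [0.35, [-220, -222, 60], 0]
    - [0.35, [-220, -222, 60], 0]

```text
time: 2.28
ee_pos: [0.4482, -0.2612, 0.1898]
ee_rot: [0.383, 0.924, 0.0, -0.001]
wrist_force: [-0.0, 0.3, 0.6]
grip_width: 0.0553
finger_force: 0.0
```

```bash
cat > near.py <<'E'
import sys
from h import *
from scipy.optimize import least_squares
k,x,y,zt,r=sys.argv[1],*map(float,sys.argv[2:6])
c=env.get_calibration("wrist");p,d=env.snapshot("wrist");np.savez(f"pics/wrist{k}.npz",p=p,d=d,R=c["R"],t=c["t"])
cv2.imwrite(f"pics/wrist{k}.png",p[:,:,::-1])
W=cloud(d,c);m=((np.hypot(W[...,0]-x,W[...,1]-y)<r+.008)&(abs(W[...,2]-zt)<.006)).astype(np.uint8)
cn=max(cv2.findContours(m,0,2)[0],key=cv2.contourArea)
q=np.array([ray(u[0],zt,c)[:2] for u in cn])
f=lambda a:np.hypot(q[:,0]-a[0],q[:,1]-a[1])-a[2]
print("n",m.sum(),"z",np.median(W[m>0][:,2]),"centre,r",least_squares(f,[x,y,r],loss="soft_l1",f_scale=.001).x.round(4),"minmax",((q.min(0)+q.max(0))/2).round(4))
E
python3 near.py 2 .448 -.2645 .05 .014;python3 go.py .448 -.2645 .021 45
```

```text
n 902 z 0.04924610969910136 centre,r [ 0.4474 -0.2641  0.0137] minmax [ 0.4473 -0.2641]
t 2.33 pos [ 0.4485 -0.2606  0.1902] yaw 45.0 q6 14.8 tilt [-0.0005  0.001 ] w 0.0554 F [ 0.2 -0.5 -1.1] T [ 0.02 -0.03  0.01]
shift [ -2.6  -3.2 169.2] turn -0.0
```

drive_tool:
  commands:
    - [0.35, [-3, -3, 50], 0]
    - [0.35, [-3, -3, 100], 0]
    - [0.35, [-3, -3, 145], 0]
    - [0.35, [-3, -3, 169], 0]
    - [0.35, [-3, -3, 169], 0]
    - [0.35, [-3, -3, 169], 0]

```text
time: 3.08
ee_pos: [0.4498, -0.2654, 0.0227]
ee_rot: [0.382, 0.924, -0.0, 0.001]
wrist_force: [0.0, -0.0, 0.3]
grip_width: 0.0557
finger_force: 0.0
```

```bash
python3 go.py .4475 -.2643 .021 45
```

```text
t 3.08 pos [ 0.4498 -0.2654  0.0227] yaw 45.06 q6 14.4 tilt [ 0.0015 -0.0007] w 0.0557 F [ 0.  -0.   0.3] T [-0.01  0.01  0.01]
shift [ 2.4 -0.9  1.7] turn 0.1
```

drive_tool:
  commands:
    - [0.35, [2, -1, 1], 0]
    - [0.35, [2, -1, 1], 0]
    - [0.8, [2, -1, 1], 0]
    - [0.8, [2, -1, 1], 0]
    - [0.8, [2, -1, 1], 0]
    - [0.8, [2, -1, 1], 0]
    - [0.8, [2, -1, 1], 0]
  grip_force: 40

```text
time: 3.95
ee_pos: [0.4468, -0.2654, 0.0208]
ee_rot: [0.383, 0.924, -0.0, 0.0]
wrist_force: [-1.6, 0.3, 5.8]
grip_width: 0.0268
finger_force: 39.1
```

```bash
python3 go.py .4475 -.2643 .021 45; python3 near.py 3 .448 -.2645 .05 .014
```

```text
t 3.95 pos [ 0.4468 -0.2654  0.0208] yaw 44.96 q6 14.3 tilt [ 0.0005 -0.0003] w 0.0268 F [-1.6  0.3  5.8] T [ 0.13  0.31 -0.08]
shift [ 0.3  1.3 -0.2] turn -0.0
n 5433 z 0.0492508723840928 centre,r [ 0.4459 -0.2642  0.0155] minmax [ 0.4458 -0.264 ]
```

drive_tool:
  commands:
    - [0.8, [0, 0, -60], 0]
    - [0.8, [0, 0, -120], 0]
    - [0.8, [20, 50, -170], -10]
    - [0.8, [104, 282, -150], -39]
    - [0.8, [104, 282, -150], -39]
    - [0.8, [104, 282, -150], -39]
    - [0.8, [104, 282, -150], -39]
    - [0.8, [104, 282, -130], -39]
    - [0.8, [104, 282, -130], -39]
    - [0.8, [104, 282, -130], -39]

```text
time: 5.25
ee_pos: [0.5722, 0.007, 0.1505]
ee_rot: [0.053, 0.999, -0.0, -0.0]
wrist_force: [-0.1, 0.3, -0.2]
grip_width: 0.0269
finger_force: 39.8
```

```bash
python3 go.py .573 .0076 .110 84; python3 - <<'E'
from h import *
c=env.get_calibration("wrist");p,d=env.snapshot("wrist");np.savez("pics/wrist4.npz",p=p,d=d,R=c["R"],t=c["t"])
cv2.imwrite("pics/wrist4.png",p[:,:,::-1])
E
```

```text
t 5.25 pos [0.5722 0.007  0.1505] yaw 83.92 q6 6.8 tilt [-0.0006 -0.0002] w 0.0269 F [-0.1  0.3 -0.2] T [0.03 0.01 0.02]
shift [-0.8  0.7 40.5] turn -0.1
```

View pics/wrist4.png

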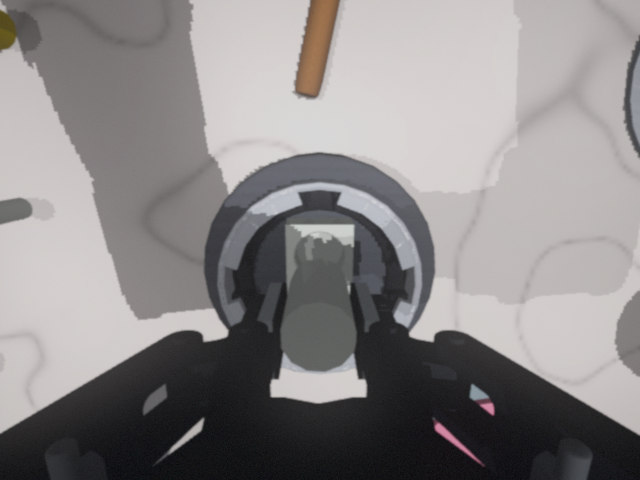

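The cartridge is held upright over the mill. The block's near edge is at row 225, its sides are at columns 286–355 and the cartridge top is centred near column 318. I'll check the mill's centre from this view.

```bash
python3 - <<'E'
from h import *
from scipy.optimize import least_squares
f=np.load("pics/wrist4.npz");p,d=f["p"],f["d"];c=dict(mtx=env.get_calibration("wrist")["mtx"],R=f["R"],t=f["t"])
W=cloud(d,c);r=np.hypot(W[...,0]-.593,W[...,1]-.0055);z=W[...,2]
a=np.arctan2(W[...,1]-.0055,W[...,0]-.593)
for z0,R0,lo in((.08,.066,.072),(.058,.082,.052)):
    m=(z>lo)&(r<R0+.01)&(z<.1)
    e=[]
    for t in np.arange(np.radians(110),np.radians(250),.03):   # visible far side: outermost pixel per sector
        k=m&(abs((a-t+np.pi)%(2*np.pi)-np.pi)<.03)
        if k.sum()<5: continue
        v,u=np.nonzero(k);P=np.array([ray(q,z0,c)[:2] for q in zip(u,v)])
        e.append(P[np.argmax(np.hypot(P[:,0]-.593,P[:,1]-.0055))])
    e=np.array(e)
    print(z0,len(e),least_squares(lambda b:np.hypot(e[:,0]-b[0],e[:,1]-b[1])-R0,[.593,.0055],loss="soft_l1",f_scale=.001).x.round(4),np.hypot(e[:,0]-.593,e[:,1]-.0055).round(3)[::6])
# block: rows 228-245
b=((r<.05)&(p.min(-1)>110)&(z>.074)&(z<.086)).astype(np.uint8)
v,u=np.nonzero(b);P=np.array([ray(q,.08,c)[:2] for q in zip(u,v)])
ex=np.array([np.cos(np.radians(-6)),np.sin(np.radians(-6))]);ey=np.array([-ex[1],ex[0]])
s=(P-[.593,.0055])@np.c_[ex,ey]*1000
k=(s[:,0]<-25)&(s[:,0]>-45)&(abs(s[:,1])<25);print("block mill-frame xmin",np.percentile(s[k,0],1),"y",np.percentile(s[k,1],[1,99]))
for x0 in(-38,-34,-30):
    kk=k&(abs(s[:,0]-x0)<2);print(x0,s[kk,1].min(),s[kk,1].max())
# held cartridge top z ~ .1795
k=(z>.168)&(z<.19)&(np.hypot(W[...,0]-.572,W[...,1]-.007)<.03);print("top z",np.median(z[k]))
for h in (.01,.013):
  kk=(abs(z-np.median(z[k]))<.002)&(np.hypot(W[...,0]-.572,W[...,1]-.007)<.02)
  q=W[kk];print(q.min(0).round(4),q.max(0).round(4))
E
```

```text
0.08 82 [0.5926 0.0056] [0.066 0.066 0.066 0.066 0.067 0.067 0.067 0.067 0.067 0.066 0.066 0.066
 0.066 0.065]
0.058 82 [0.5933 0.0056] [0.081 0.082 0.081 0.082 0.082 0.082 0.082 0.082 0.082 0.082 0.082 0.082
 0.081 0.081]
block mill-frame xmin -40.85809023846571 y [-20.80236031  20.3945077 ]
-38 -20.722484753812818 20.329050305983195
-34 -20.830361857543316 20.438635806511584
-30 -20.923741819976186 20.533494468443028
top z 0.17889133914742447
[ 0.5576 -0.0086  0.1769] [0.586  0.0246 0.1809]
[ 0.5576 -0.0086  0.1769] [0.586  0.0246 0.1809]
```

drive_tool:
  commands:
    - [0.8, [-1.2, 0.7, 25], 0]
    - [0.8, [-1.2, 0.7, 40], 0]
    - [0.8, [-1.2, 0.7, 44], 0]
    - [0.8, [-1.2, 0.7, 47], 0]
    - [0.8, [-1.2, 0.7, 50], 0]
    - [0.8, [-1.2, 0.7, 53], 0]
    - [0.8, [-1.2, 0.7, 53], 0]

```text
time: 6.18
ee_pos: [0.5738, 0.0083, 0.0972]
ee_rot: [0.053, 0.999, 0.0, -0.0]
wrist_force: [-0.7, -0.4, -1.6]
grip_width: 0.0272
finger_force: 39.8
```

```bash
python3 go.py .5735 .0076 .0836 84
```

```text
t 6.17 pos [0.5738 0.0083 0.0972] yaw 83.97 q6 6.9 tilt [-0.0002  0.    ] w 0.0272 F [-0.7 -0.4 -1.6] T [-0.02  0.05  0.03]
shift [ 0.2 -0.7 13.6] turn -0.0
```

In the well by about 4 mm with no push. Going on down and releasing.

drive_tool:
  commands:
    - [0.8, [0, -0.4, 4], 0]
    - [0.8, [0, -0.4, 8], 0]
    - [0.8, [0, -0.4, 11], 0]
    - [0.8, [0, -0.4, 13], 0]
    - [0.8, [0, -0.4, 13.5], 0]
    - [0.8, [0, -0.4, 13.5], 0]

```text
time: 6.92
ee_pos: [0.5738, 0.0078, 0.0838]
ee_rot: [0.053, 0.999, 0.0, 0.0]
wrist_force: [-0.3, -0.3, 0.1]
grip_width: 0.0272
finger_force: 39.8
```

```bash
python3 go.py .5735 .0076 .2 84
```

```text
t 6.92 pos [0.5738 0.0078 0.0838] yaw 83.97 q6 6.8 tilt [ 0. -0.] w 0.0272 F [-0.3 -0.3  0.1] T [-0.07 -0.    0.01]
shift [   0.3   -0.3 -116.2] turn -0.0
```

drive_tool:
  commands:
    - [0.35, [0, 0, 0], 0]
    - [0.35, [0, 0, 0], 0]
    - [0.35, [0, 0, -20], 0]
    - [0.35, [0, 0, -70], 0]
    - [0.35, [17.6, -247, -107], 0]
    - [0.35, [17.6, -247, -107], 0]
    - [0.35, [17.6, -247, -107], 0]
    - [0.35, [17.6, -247, -107], 0]
    - [0.35, [17.6, -247, -107], 0]
    - [0.35, [17.6, -247, -107], 0]

```text
time: 8.18
ee_pos: [0.5302, -0.2359, 0.1907]
ee_rot: [0.053, 0.999, 0.0, -0.0]
wrist_force: [-0.1, 0.5, -0.6]
grip_width: 0.0556
finger_force: 0.0
```

```bash
python3 near.py 5 .5303 -.2363 .05 .009; python3 go.py .5303 -.2363 .021 84; python3 - <<'E'
from h import *
p,d=env.snapshot("side");c=env.get_calibration("side");W=cloud(d,c);z=W[...,2]
k=(np.hypot(W[...,0]-.573,W[...,1]-.0076)<.02)&(z>.1);print("seated wide",np.median(W[k],0),k.sum(),W[k].min(0)/2+W[k].max(0)/2)
E
```

```text
n 381 z 0.04919175813157228 centre,r [ 0.5294 -0.2357  0.0087] minmax [ 0.5291 -0.2358]
t 8.22 pos [ 0.5303 -0.2351  0.1906] yaw 84.0 q6 -17.9 tilt [-0.0003  0.0007] w 0.0557 F [ 0.8 -0.6 -0.6] T [ 0.03 -0.01  0.01]
shift [ -0.2  -1.3 169.6] turn -0.0
seated wide [0.56347189 0.00789082 0.11056221] 30 [0.56547114 0.01192182 0.10810724]
```

drive_tool:
  commands:
    - [0.35, [0.7, -0.6, 50], 0]
    - [0.35, [0.7, -0.6, 100], 0]
    - [0.35, [0.7, -0.6, 145], 0]
    - [0.35, [0.7, -0.6, 169], 0]
    - [0.35, [0.7, -0.6, 169], 0]
    - [0.35, [0.7, -0.6, 169], 0]
    - [0.35, [0.7, -0.6, 169], 0]

```text
time: 9.15
ee_pos: [0.531, -0.2367, 0.0234]
ee_rot: [0.052, 0.999, -0.0, 0.001]
wrist_force: [-0.7, -0.8, 0.1]
grip_width: 0.0552
finger_force: 0.0
```

```bash
python3 go.py .5296 -.236 .021 84
```

```text
t 9.15 pos [ 0.531  -0.2367  0.0234] yaw 84.0 q6 -18.0 tilt [ 0.0025 -0.0011] w 0.0552 F [-0.7 -0.8  0.1] T [-0.01 -0.03 -0.01]
shift [1.5 0.5 2.4] turn 0.0
```

drive_tool:
  commands:
    - [0.35, [1.4, 0.5, 1.5], 0]
    - [0.35, [1.4, 0.5, 1.5], 0]
    - [0.9, [1.4, 0.5, 1.5], 0]
    - [0.9, [1.4, 0.5, 1.5], 0]
    - [0.9, [1.4, 0.5, 1.5], 0]
    - [0.9, [1.4, 0.5, 1.5], 0]
    - [0.9, [1.4, 0.5, 1.5], 0]
    - [0.9, [1.4, 0.5, 1.5], 0]

```text
time: 10.15
ee_pos: [0.5283, -0.2359, 0.0204]
ee_rot: [0.053, 0.999, -0.0, 0.0]
wrist_force: [-0.8, 0.1, 2.7]
grip_width: 0.0164
finger_force: 39.0
```

```bash
python3 go.py .613 .0034 .20 84 .613 .0034 .15 84
```

```text
t 10.15 pos [ 0.5283 -0.2359  0.0204] yaw 83.97 q6 -18.0 tilt [ 0.0001 -0.0002] w 0.0164 F [-0.8  0.1  2.7] T [-0.05  0.14  0.02]
shift [ -59.1  246.9 -179.6] turn -0.0
shift [ -59.1  246.9 -129.6] turn -0.0
```

drive_tool:
  commands:
    - [0.9, [0, 0, -60], 0]
    - [0.9, [0, 0, -120], 0]
    - [0.9, [-12, 50, -175], 0]
    - [0.9, [-59, 247, -175], 0]
    - [0.9, [-59, 247, -175], 0]
    - [0.9, [-59, 247, -175], 0]
    - [0.9, [-59, 247, -150], 0]
    - [0.9, [-59, 247, -130], 0]
    - [0.9, [-59, 247, -130], 0]
    - [0.9, [-59, 247, -130], 0]

```text
time: 11.4
ee_pos: [0.613, 0.0033, 0.1508]
ee_rot: [0.053, 0.999, 0.0, 0.0]
wrist_force: [-1.0, -0.7, -0.7]
grip_width: 0.0169
finger_force: 39.2
```

```bash
python3 go.py .6128 .0034 .0836 84; python3 - <<'E'
from h import *
c=env.get_calibration("wrist");p,d=env.snapshot("wrist");np.savez("pics/wrist6.npz",p=p,d=d,R=c["R"],t=c["t"])
cv2.imwrite("pics/wrist6.png",p[:,:,::-1])
W=cloud(d,c);z=W[...,2]
k=(z>.168)&(z<.19)&(np.hypot(W[...,0]-.611,W[...,1]-.0034)<.012);zt=np.median(z[k]);k&=abs(z-zt)<.003
print(zt,W[k].min(0),W[k].max(0),k.sum())
E
```

```text
t 11.4 pos [0.613  0.0033 0.1508] yaw 83.93 q6 6.4 tilt [0.0003 0.    ] w 0.0169 F [-1.  -0.7 -0.7] T [-0.01  0.01  0.01]
shift [ 0.3  0.1 67.2] turn -0.1
0.17959508064629695 [ 0.60176612 -0.00590295  0.17659522] [0.62288825 0.01257387 0.18252139] 1929
```

View pics/wrist6.png

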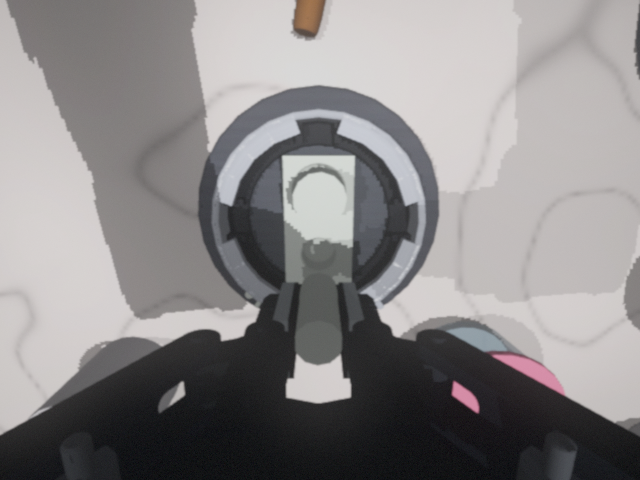

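The wide cartridge is seated (rim at (319,190)). The slim one is held, with its top centred near (319,342). I'll get its centre by casting the top's outline.

```bash
python3 - <<'E'
from h import *
f=np.load("pics/wrist6.npz");d=f["d"];c=dict(mtx=env.get_calibration("wrist")["mtx"],R=f["R"],t=f["t"])
W=cloud(d,c)
for uv in((319,321),(319,364),(295,342),(344,342)): print(uv,ray(uv,.180,c).round(4))
print([(v,W[v,319].round(3).tolist()) for v in range(300,372,6)])
f=np.load("pics/wrist4.npz");d=f["d"];W=cloud(d,c|dict(R=f["R"],t=f["t"]))
print([(v,W[v,319].round(3).tolist()) for v in range(290,376,8)])
E
```

```text
(319, 321) [0.6058 0.004  0.18  ]
(319, 364) [0.6228 0.0022 0.18  ]
(295, 342) [ 0.6131 -0.0053  0.18  ]
(344, 342) [0.6149 0.012  0.18  ]
[(300, [0.606, 0.004, 0.163]), (306, [0.606, 0.004, 0.168]), (312, [0.606, 0.004, 0.173]), (318, [0.606, 0.004, 0.177]), (324, [0.608, 0.004, 0.178]), (330, [0.609, 0.004, 0.18]), (336, [0.611, 0.003, 0.181]), (342, [0.614, 0.003, 0.18]), (348, [0.617, 0.003, 0.18]), (354, [0.619, 0.003, 0.179]), (360, [0.621, 0.002, 0.18]), (366, [0.747, -0.01, -0.001])]
[(290, [0.558, 0.008, 0.168]), (298, [0.558, 0.008, 0.176]), (306, [0.56, 0.008, 0.179]), (314, [0.562, 0.008, 0.179]), (322, [0.566, 0.008, 0.179]), (330, [0.569, 0.007, 0.179]), (338, [0.572, 0.007, 0.179]), (346, [0.575, 0.007, 0.179]), (354, [0.579, 0.006, 0.178]), (362, [0.582, 0.006, 0.178]), (370, [0.585, 0.006, 0.179])]
```

drive_tool:
  commands:
    - [0.9, [1.5, 0.1, 25], 0]
    - [0.9, [1.5, 0.1, 40], 0]
    - [0.9, [1.5, 0.1, 45], 0]
    - [0.9, [1.5, 0.1, 48], 0]
    - [0.9, [1.5, 0.1, 51], 0]
    - [0.9, [1.5, 0.1, 54], 0]
    - [0.9, [1.5, 0.1, 54], 0]

```text
time: 12.32
ee_pos: [0.6114, 0.0039, 0.0962]
ee_rot: [0.053, 0.999, -0.0, -0.0]
wrist_force: [0.1, -1.2, -1.4]
grip_width: 0.0166
finger_force: 39.2
```

```bash
python3 go.py .6114 .0034 .0828 84
```

```text
t 12.32 pos [0.6114 0.0039 0.0962] yaw 83.97 q6 6.4 tilt [-0.0001 -0.    ] w 0.0166 F [ 0.1 -1.2 -1.4] T [ 0.03 -0.   -0.  ]
shift [-0.1 -0.5 13.4] turn -0.0
```

drive_tool:
  commands:
    - [0.9, [0, 0, 4], 0]
    - [0.9, [0, 0, 8], 0]
    - [0.9, [0, 0, 11], 0]
    - [0.9, [0, 0, 13], 0]
    - [0.9, [0, 0, 13.5], 0]
    - [0.9, [0, 0, 13.5], 0]

```text
time: 13.08
ee_pos: [0.6114, 0.0039, 0.0828]
ee_rot: [0.053, 0.999, 0.0, 0.0]
wrist_force: [0.4, -0.3, 0.4]
grip_width: 0.0165
finger_force: 39.2
```

```bash
python3 go.py .5 .25 .25 9.5 .485 .346 .2 9.5
```

```text
t 13.07 pos [0.6114 0.0039 0.0828] yaw 83.96 q6 6.4 tilt [0. 0.] w 0.0165 F [ 0.4 -0.3  0.4] T [ 0.01 -0.   -0.02]
shift [ 136.7  233.1 -167.2] turn 74.5
shift [ 161.7  327.  -117.2] turn 74.5
```

drive_tool:
  commands:
    - [0.35, [0, 0, 0], 0]
    - [0.35, [0, 0, 0], 0]
    - [0.35, [0, 0, 0], 0]
    - [0.35, [0, 0, -20], 0]
    - [0.35, [0, 0, -75], 0]
    - [0.35, [162, 327, -117], 74.5]
    - [0.35, [162, 327, -117], 74.5]
    - [0.35, [162, 327, -117], 74.5]
    - [0.35, [162, 327, -117], 74.5]
    - [0.35, [162, 327, -117], 74.5]

```text
time: 14.32
ee_pos: [0.5097, 0.2797, 0.1919]
ee_rot: [0.476, 0.879, 0.0, 0.0]
wrist_force: [0.6, 0.7, -0.9]
grip_width: 0.0553
finger_force: 0.0
```

drive_tool:
  commands:
    - [0.35, [38, 75, 0], 31.7]
    - [0.35, [38, 75, 0], 31.7]
    - [0.35, [38, 75, 0], 31.7]
    - [0.35, [38, 75, 0], 31.7]

```text
time: 14.82
ee_pos: [0.552, 0.3513, 0.1911]
ee_rot: [0.695, 0.719, -0.0, -0.0]
wrist_force: [-0.6, -0.5, 0.2]
grip_width: 0.0556
finger_force: 0.0
```

```bash
python3 go.py .485 .346 .2 9.5
```

```text
t 14.82 pos [0.552  0.3513 0.1911] yaw 1.87 q6 120.6 tilt [-0.0004 -0.0003] w 0.0556 F [-0.6 -0.5  0.2] T [-0.01 -0.02  0.02]
shift [ -3.1 -67.1  -8.9] turn -7.6
```

drive_tool:
  commands:
    - [0.35, [-3, -67, 0], -7.6]
    - [0.35, [-3, -67, 0], -7.6]
    - [0.35, [-3, -67, 0], -7.6]
    - [0.35, [-3, -67, 0], -7.6]

```text
time: 15.32
ee_pos: [0.4865, 0.3463, 0.1922]
ee_rot: [0.647, 0.762, 0.001, 0.0]
wrist_force: [0.3, -0.4, -0.4]
grip_width: 0.0555
finger_force: 0.0
```

```bash
python3 go.py .485 .346 .076 9.5; cat > bar.py <<'E'
import sys
from h import *
x,y,zt=map(float,sys.argv[1:4])
c=env.get_calibration("wrist");p,d=env.snapshot("wrist");cv2.imwrite(f"pics/{sys.argv[4]}.png",p[:,:,::-1])
W=cloud(d,c);z=W[...,2];m=((np.hypot(W[...,0]-x,W[...,1]-y)<.04)&(abs(z-zt)<.008)).astype(np.uint8)
cn=max(cv2.findContours(m,0,2)[0],key=cv2.contourArea)
q=np.array([ray(u[0],zt,c)[:2] for u in cn])
print(m.sum(),np.median(z[m>0]),cv2.minAreaRect((q*1000).astype(np.float32)))
m=(np.hypot(W[...,0]-x,W[...,1]-y)<.07)&(z>zt-.09)&(z<zt-.02);print("lid ext",W[m].min(0).round(4),W[m].max(0).round(4))
E
python3 bar.py .485 .346 .09 wlid
```

```text
t 15.32 pos [0.4865 0.3463 0.1922] yaw 9.34 q6 116.1 tilt [0.0018 0.0011] w 0.0555 F [ 0.3 -0.4 -0.4] T [-0.   -0.    0.01]
shift [ -0.2  -1.8 116.2] turn -0.2
1385 0.08912976488459932 ((484.3875732421875, 349.3407897949219), (13.824063301086426, 51.84474182128906), 9.705612182617188)
lid ext [0.4151 0.2763 0.0025] [0.555  0.4159 0.069 ]
```

View pics/wlid.png

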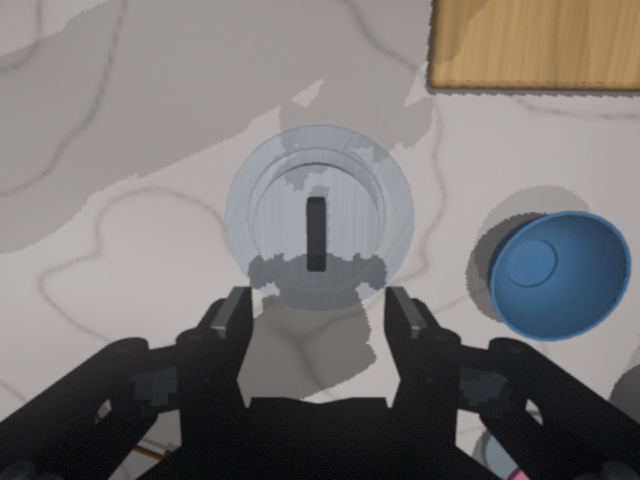

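The lid's black bar is at (316,234) and measures 13.8 by 51.8 mm, matching the sizes given. Descending.

drive_tool:
  commands:
    - [0.35, [2.5, -1.6, 50], -0.3]
    - [0.35, [2.5, -1.6, 90], -0.3]
    - [0.35, [2.5, -1.6, 115], -0.3]
    - [0.35, [2.5, -1.6, 124], -0.3]
    - [0.35, [2.5, -1.6, 124], -0.3]
    - [0.35, [2.5, -1.6, 124], -0.3]

```text
time: 16.12
ee_pos: [0.4843, 0.3489, 0.0688]
ee_rot: [0.645, 0.764, 0.001, 0.0]
wrist_force: [1.0, 0.3, -0.1]
grip_width: 0.0554
finger_force: 0.0
```

```bash
python3 go.py .4845 .3485 .0645 9.65
```

```text
t 16.12 pos [0.4843 0.3489 0.0688] yaw 9.62 q6 116.1 tilt [0.0018 0.0013] w 0.0554 F [ 1.   0.3 -0.1] T [ 0.02 -0.02 -0.02]
shift [-0.4  0.1  4.3] turn -0.0
```

drive_tool:
  commands:
    - [0.35, [0, 0, 4], 0]
    - [0.35, [0, 0, 4], 0]
    - [1, [0, 0, 4], 0]
    - [1, [0, 0, 4], 0]
    - [1, [0, 0, 4], 0]
    - [1, [0, 0, 4], 0]
    - [1, [0, 0, 4], 0]
    - [1, [0, 0, 4], 0]
  grip_force: 80

```text
time: 17.12
ee_pos: [0.4835, 0.3484, 0.0638]
ee_rot: [0.645, 0.764, 0.0, 0.0]
wrist_force: [-1.1, 0.2, 5.8]
grip_width: 0.0125
finger_force: 78.7
```

```bash
python3 go.py .593 .0055 .2 -6 
```

```text
t 17.12 pos [0.4835 0.3484 0.0638] yaw 9.63 q6 116.1 tilt [0.0005 0.0004] w 0.0125 F [-1.1  0.2  5.8] T [-0.11  0.13  0.04]
shift [-356.4   50.7 -136.2] turn 15.6
```

drive_tool:
  commands:
    - [1, [0, 0, -15], 0]
    - [1, [0, 0, -50], 0]
    - [1, [0, 0, -100], 0]
    - [1, [-30, 4, -140], 4]
    - [1, [-356, 51, -140], 15.6]
    - [1, [-356, 51, -140], 15.6]
    - [1, [-356, 51, -140], 15.6]
    - [1, [-356, 51, -140], 15.6]
    - [1, [-356, 51, -140], 15.6]
    - [1, [-356, 51, -140], 15.6]

```text
time: 18.38
ee_pos: [0.5934, 0.0022, 0.2036]
ee_rot: [0.744, 0.668, -0.0, 0.0]
wrist_force: [-0.4, 0.7, -2.4]
grip_width: 0.0128
finger_force: 78.3
```

drive_tool:
  commands:
    - [1, [0, 0, 0], 0]
    - [1, [0, 0, 0], 0]

```text
time: 18.62
ee_pos: [0.5925, 0.007, 0.2034]
ee_rot: [0.743, 0.67, -0.0, -0.0]
wrist_force: [-0.2, -0.2, -1.6]
grip_width: 0.0126
finger_force: 78.3
```

```bash
python3 go.py .593 .0055 .2 -6; python3 - <<'E'
from h import *
x,y=.593,.0055
for n in("wrist","side","scene"):
    c=env.get_calibration(n);p,d=env.snapshot(n);cv2.imwrite(f"pics/h_{n}.png",p[:,:,::-1]);np.savez(f"pics/h_{n}.npz",p=p,d=d,R=c["R"],t=c["t"],K=c["mtx"])
    W=cloud(d,c);z=W[...,2]
    # flange: z ~ .16-.165, dome; bar top ~ .23
    r=np.hypot(W[...,0]-x,W[...,1]-y)
    for lo,hi,R0 in((.150,.170,.075),(.218,.24,.045),(.19,.203,.06)):
        k=(r<R0)&(z>lo)&(z<hi)
        if k.sum()>20: print(n,lo,k.sum(),W[k].min(0).round(4),W[k].max(0).round(4),"mid",((W[k].min(0)+W[k].max(0))/2).round(4),"rect",cv2.minAreaRect((W[k][:,:2]*1000).astype(np.float32)))
E
```

```text
t 18.62 pos [0.5925 0.007  0.2034] yaw -5.91 q6 96.6 tilt [-0.0007  0.0007] w 0.0126 F [-0.2 -0.2 -1.6] T [-0.03  0.01 -0.04]
shift [-1.4  0.6  3.4] turn 0.1
wrist 0.15 6521 [ 0.531  -0.0014  0.1587] [0.6535 0.0681 0.1699] mid [0.5922 0.0334 0.1643] rect ((595.0519409179688, 36.27098083496094), (63.71202087402344, 122.58355712890625), 84.3410873413086)
wrist 0.218 7011 [ 0.573  -0.0192  0.218 ] [0.6127 0.0333 0.24  ] mid [0.5929 0.0071 0.229 ] rect ((594.5091552734375, 8.038806915283203), (36.674591064453125, 51.53617858886719), 17.233848571777344)
wrist 0.19 21876 [ 0.5424 -0.0432  0.19  ] [0.642  0.0564 0.203 ] mid [0.5922 0.0066 0.1965] rect ((592.4465942382812, 11.178321838378906), (93.0788803100586, 92.57069396972656), 39.31021499633789)
side 0.15 748 [ 0.531  -0.054   0.1501] [0.6541 0.0526 0.17  ] mid [ 0.5925 -0.0007  0.16  ] rect ((587.1962890625, -7.457061767578125), (91.17460632324219, 121.79808044433594), 71.33039093017578)
side 0.218 325 [ 0.5716 -0.0201  0.2181] [0.6124 0.0333 0.2399] mid [0.592  0.0066 0.229 ] rect ((593.708740234375, 4.879873275756836), (41.152957916259766, 40.970767974853516), 34.86547088623047)
side 0.19 1151 [ 0.5426 -0.0431  0.19  ] [0.6422 0.0577 0.203 ] mid [0.5924 0.0073 0.1965] rect ((590.9907836914062, 3.780120849609375), (94.04729461669922, 98.67704010009766), 67.6629867553711)
scene 0.15 577 [ 0.5337 -0.0559  0.1501] [0.6538 0.0619 0.17  ] mid [0.5938 0.003  0.1601] rect ((602.9713745117188, -7.6894989013671875), (121.90968322753906, 89.35794067382812), 40.273040771484375)
scene 0.218 190 [ 0.5715 -0.0212  0.2181] [0.6125 0.0101 0.2398] mid [ 0.592  -0.0056  0.2289] rect ((592.56396484375, -6.016210556030273), (41.24811553955078, 30.403871536254883), 2.550158977508545)
scene 0.19 788 [ 0.5421 -0.0447  0.19  ] [0.6428 0.0541 0.203 ] mid [0.5924 0.0047 0.1965] rect ((595.1898803710938, 0.8342514038085938), (98.60238647460938, 90.67453002929688), 27.051544189453125)
```

View pics/h_wrist.png

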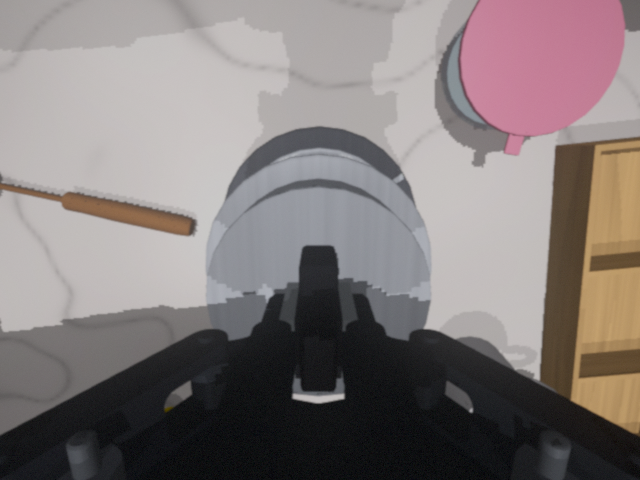

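The lid is level in the grip and centred at about (0.592, 0.007). Small shift, then lower the feet into the slots.

drive_tool:
  commands:
    - [1, [-1.1, 0.8, 30], 0.1]
    - [1, [-1.1, 0.8, 50], 0.1]
    - [1, [-1.1, 0.8, 58], 0.1]
    - [1, [-1.1, 0.8, 62], 0.1]
    - [1, [-1.1, 0.8, 66], 0.1]
    - [1, [-1.1, 0.8, 70], 0.1]
    - [1, [-1.1, 0.8, 72], 0.1]
    - [1, [-1.1, 0.8, 72], 0.1]

```text
time: 19.77
ee_pos: [0.5937, 0.0045, 0.1314]
ee_rot: [0.744, 0.669, -0.0, -0.0]
wrist_force: [-0.9, -0.0, -2.0]
grip_width: 0.0129
finger_force: 78.3
```

```bash
python3 go.py .593 .0055 .1248 -6
```

```text
t 19.77 pos [0.5937 0.0045 0.1314] yaw -6.07 q6 96.5 tilt [-0. -0.] w 0.0129 F [-0.9 -0.  -2. ] T [-0.    0.03  0.02]
shift [ 0.9 -0.8  6.6] turn -0.1
```

Feet are in the slots with no contact. Going on down to the flange.

drive_tool:
  commands:
    - [1, [0.7, -0.5, 3], 0]
    - [1, [0.7, -0.5, 5], 0]
    - [1, [0.7, -0.5, 6.5], 0]
    - [1, [0.7, -0.5, 7.2], 0]
    - [1, [0.7, -0.5, 7.2], 0]
    - [1, [0.7, -0.5, 7.2], 0]

```text
time: 20.52
ee_pos: [0.5932, 0.0054, 0.1248]
ee_rot: [0.744, 0.669, 0.0, 0.0]
wrist_force: [-2.6, -0.1, 6.6]
grip_width: 0.0126
finger_force: 79.3
```

```bash
python3 go.py .593 .0055 .1248 -6
```

```text
t 20.52 pos [0.5932 0.0054 0.1248] yaw -6.07 q6 96.6 tilt [0.0002 0.    ] w 0.0126 F [-2.6 -0.1  6.6] T [ 0.    0.76 -0.01]
shift [ 0.1 -0.2  0. ] turn -0.1
```

drive_tool:
  commands:
    - [1, [0, 0, -0.1], 3]
    - [1, [0, 0, -0.1], 7]
    - [1, [0, 0, -0.1], 11]
    - [1, [0, 0, -0.1], 15]
    - [1, [0, 0, -0.1], 19]
    - [1, [0, 0, -0.1], 19]

```text
time: 21.28
ee_pos: [0.5937, 0.0054, 0.1248]
ee_rot: [0.844, 0.537, 0.0, 0.0]
wrist_force: [-1.5, 0.1, 4.1]
grip_width: 0.0127
finger_force: 79.3
```

```bash
python3 go.py .593 .0055 .1248 -44.4
```

```text
t 21.27 pos [0.5937 0.0054 0.1248] yaw -25.04 q6 115.6 tilt [0.001  0.0001] w 0.0127 F [-1.5  0.1  4.1] T [ 0.03  0.34 -0.14]
shift [-0.2 -0.7  0. ] turn 19.4
```

drive_tool:
  commands:
    - [1, [0, -0.4, 0], 4]
    - [1, [0, -0.4, 0], 8]
    - [1, [0, -0.4, 0], 12]
    - [1, [0, -0.4, 0], 15]
    - [1, [0, -0.4, 0], 17.5]
    - [1, [0, -0.4, 0], 19]
    - [1, [0, -0.4, 0], 19]

```text
time: 22.15
ee_pos: [0.5934, 0.0055, 0.1248]
ee_rot: [0.921, 0.391, 0.0, 0.0]
wrist_force: [-2.3, -0.9, 6.3]
grip_width: 0.0126
finger_force: 79.5
```

```bash
python3 go.py .593 .0055 .1248 -44.4; python3 - <<'E'
from h import *
T=[]
for n in("scene","side"):
    c=env.get_calibration(n);p,d=env.snapshot(n);np.savez(f"pics/e_{n}.npz",p=p,d=d)
    a=np.radians(-6);o=[]
    for t in(.6,0,-.6):
        X=np.array([.593+.078*np.cos(a+t),.0055+.078*np.sin(a+t),.059]);q=c["mtx"]@(c["R"]@X+c["t"]);o.append((q[:2]/q[2]).round(1).tolist())
    print(n,"start,half,lock px",o)
    x,y=(295,200) if n=="scene" else (280,190)
    T.append(cv2.resize(cv2.convertScaleAbs(p[y:y+90,x:x+90,::-1],alpha=1.5),(400,400),interpolation=cv2.INTER_CUBIC))
cv2.imwrite("pics/e.png",np.hstack(T))
E
```

```text
t 22.15 pos [0.5934 0.0055 0.1248] yaw -44.01 q6 134.5 tilt [ 0.001 -0.   ] w 0.0126 F [-2.3 -0.9  6.3] T [-0.06  0.4   0.11]
shift [-0.3 -0.3  0. ] turn 0.4
scene start,half,lock px [[366.8, 248.5], [357.5, 262.1], [339.2, 269.2]]
side start,half,lock px [[351.0, 212.9], [362.9, 226.5], [362.2, 242.9]]
```

View pics/e.png

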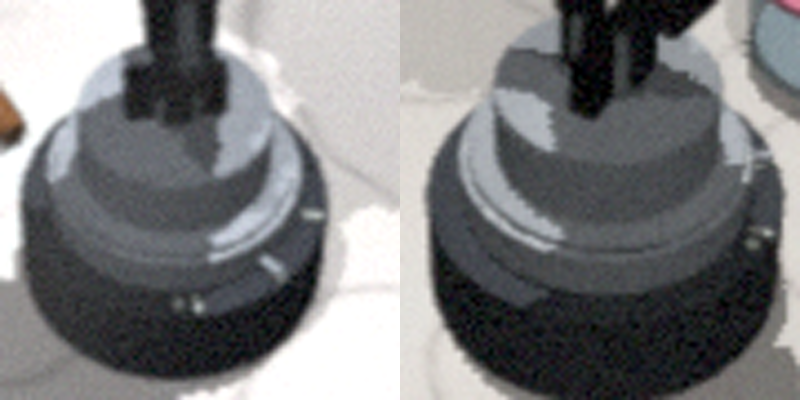

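The lid is flat on the collar. In the scene crop the half-way mark at (272,266) has the pointer at or beside it. I'll measure the pointer's angle against the first picture.

```bash
python3 - <<'E'
from h import *
for n in("scene","side"):
    c=env.get_calibration(n);I0=cv2.cvtColor(load(n,0)[0],cv2.COLOR_RGB2GRAY);I1=cv2.cvtColor(np.load(f"pics/e_{n}.npz")["p"],cv2.COLOR_RGB2GRAY)
    th=np.radians(np.arange(-48,48,3));
    for z,r in((.06,np.arange(.066,.083,.002)),):
        A=np.radians(-6)+th[:,None]
        X=np.stack([.593+r*np.cos(A),.0055+r*np.sin(A),np.full(A.shape[:1]+r.shape,z)],-1)
        q=(X@c["R"].T+c["t"])@c["mtx"].T;uv=(q[...,:2]/q[...,2:]).astype(np.float32)
        g=[cv2.remap(i,uv[...,0],uv[...,1],1).astype(int) for i in(I0,I1)]
        print(n)
        for k,t in enumerate(th): print(round(np.degrees(t)),g[0][k],g[1][k])
E
```

```text
scene
-48 [39 37 40 46 47 47 46 43 38] [43 34 29 29 29 30 31 32 31]
-45 [36 35 42 59 68 64 54 47 38] [41 35 34 37 39 36 30 28 27]
-42 [ 38  47  68  99 112  99  72  50  38] [42 41 47 58 64 60 49 36 27]
-39 [39 44 56 74 81 72 58 50 39] [39 34 35 42 45 43 38 30 30]
-36 [47 62 82 92 92 88 87 66 46] [42 43 51 60 66 72 79 60 43]
-33 [48 62 79 81 83 88 80 64 45] [42 41 47 56 71 88 87 68 48]
-30 [36 36 41 46 48 49 48 45 37] [41 37 40 45 51 52 51 49 42]
-27 [35 36 41 46 46 46 48 45 39] [38 38 46 53 51 50 51 51 45]
-24 [37 36 42 48 48 47 46 44 39] [39 41 50 51 50 53 53 51 44]
-21 [41 41 44 45 47 48 48 44 36] [44 46 50 52 51 54 53 49 38]
-18 [36 41 49 43 45 46 45 41 33] [41 42 49 50 51 51 52 48 38]
-15 [39 41 42 39 47 49 45 39 32] [44 48 48 47 51 50 52 46 37]
-12 [37 41 48 47 45 47 46 42 35] [39 45 46 49 52 50 48 49 35]
-9 [40 42 44 47 47 41 43 40 34] [43 46 49 51 52 50 50 48 36]
-6 [39 44 47 49 49 46 45 41 33] [42 47 48 47 50 50 46 42 38]
-3 [43 59 73 80 81 80 70 61 38] [45 43 49 52 54 52 50 52 42]
0 [ 54  78 112 120 125 124 109  83  50] [91 92 92 92 87 83 77 67 47]
3 [46 59 72 76 79 76 68 50 
[... 2600 characters left out ...]
 117 111  93  75 101 127]
21 [ 15  25  40  69  92  89  69  81 110] [111 117 119 120 116 102  81  95 123]
24 [ 20  27  35  53  79  96  82  89 110] [ 74 107 114 118 118 113  95 101 123]
27 [ 40  41  53  62  69  92  99 105 116] [ 52  58  89 110 117 116 109 117 131]
30 [ 45  72  89  95  99  99 104 112 121] [ 61  58  57  61  85  98 105 123 137]
33 [ 40  66  94 102 104 105 105 109 121] [ 64  63  64  60  61  64  81 103 129]
36 [ 37  56  86  99 103 104 104 106 108] [64 62 59 62 64 61 63 71 91]
39 [ 33  42  67  92 102 104 106 110 114] [64 63 61 62 61 57 54 58 77]
42 [ 37  38  53  82 102 109 108 109 113] [65 65 66 64 61 54 50 48 57]
45 [ 39  42  53  75  95 105 106 107 108] [63 61 58 52 47 47 47 45 58]
```

The pointer covers the half-way mark. It shows the same ~3° offset from parallax that it had over the start mark. The lid has turned 37.9°, less 4° of play, which gives about 0.59 rad. One half-degree nudge, then hold and hand in.

drive_tool:
  commands:
    - [1, [0, 0, 0], 0.5]
    - [1, [0, 0, 0], 0.5]
    - [1, [0, 0, 0], 0.5]
    - [1, [0, 0, 0], 0.5]

```text
time: 22.75
ee_pos: [0.5934, 0.0055, 0.1248]
ee_rot: [0.922, 0.387, 0.0, 0.0]
wrist_force: [-2.1, -0.2, 5.9]
grip_width: 0.0127
finger_force: 79.5
```

```bash
python3 go.py .593 .0055 .1248 -44.4; python3 -c "
from plant import env
print(env.finish_job())"
```

```text
t 22.75 pos [0.5934 0.0055 0.1248] yaw -44.49 q6 135.0 tilt [0.001 0.   ] w 0.0127 F [-2.1 -0.2  5.9] T [0.02 0.34 0.27]
shift [-0.3 -0.3  0. ] turn -0.1
the job is handed in; nothing more can be done
None
```

The job is handed in at 22.8 s: the wide then the slim cartridge are in their wells, and the lid is seated flat on the collar, turned clockwise to about 0.6 rad on the half-way mark, and still gripped against the spring; the hand-in gave no verdict back.

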